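# Take the loaded module carrier out of the sash booth and hold it level

### The job

Take hold of the handle of the booth's clear front sash, slide the sash down as far as it goes and leave it down. Then lift the carrier tray, with the two modules lying in it, by the bar over its middle, bring it out over the lowered sash and finish while still holding it in the air: wholly in front of the booth, at least 10 cm above the bench, level and still, both modules in it and nothing but the gripper carrying it. Keep the carrier level all the way, and do not disturb the other things around.

Things in the scene. Friction and masses are not known exactly. Their poses are not given: they have to be found in the camera images.
- booth: Guard booth fixed on the bench, open at the top. Origin at bench height under the middle of its front opening: +x leads inside, -x towards the robot, y left. White floor plate 12 mm thick, 190 mm deep, 460 mm wide between clear sides 320 mm tall; low lip at the back (47 mm). Front posts 30 x 22 mm, 340 mm tall, at y = +-242 mm.
- sash (a joint): How far the clear front sash is lowered, m: 0 = right up (shut, top edge 321 mm above the bench), 0.235 = bottom stop (top edge 86 mm above the bench, the rest sunk into the bench). Starts 0 to 0.05. Sash 458 mm wide, rails 12 mm thick, centred 7 mm in front of the booth's origin, 0.5 kg. Friction keeps it where it is left; pushing it down takes about 4 N.
- sash_handle (a point): Middle of the sash's steel bar handle: 14 mm in diameter, 154 mm long along the booth's y, its axis 55 mm in front of the sash's middle plane (49 mm from its rail) and 22 mm below its top edge, on two 12 mm stems 70 mm either side of the middle. Height above the bench = 299 mm - sash. Axes as the booth's.
- carrier: Shallow black tray 140 mm (its x) by 110 mm (its y), 28 mm tall, walls 4 mm, loose on the booth's floor (12 mm above the bench), in the left or right half; it alone has a bar over it. Origin at the centre of its underside, z up. 0.18 to 0.37 kg without the modules. Its x lies within 0.2 rad of the booth's x.
- carrier_grip (a point): Centre of the carrier's aluminium grip bar, 63 mm above the tray's underside. The bar lies along the carrier's x: 100 mm long, 16 mm wide in y (pinch it so), 20 mm tall, on two posts (8 mm in x, 16 mm in y) at x = +-46 mm; free beside it and below it between the posts. Axes as the carrier's.
- module_a: Aluminium-cased electronic module with three brass studs, 75 x 32 x 22 mm (studs to 28 mm), 60 g, lying loose in the carrier on its +y side; origin at the centre of its underside.
- module_b: The same kind of module on the carrier's -y side.
- bin: Bystander: open black parts bin 100 x 90 x 50 mm without a bar, 0.3 kg, on the booth's floor in the other half; origin at the centre of its underside.
- spool: Bystander: upright grey metal spool, 60 mm across, 52 mm tall, on the bench to the right in front of the booth; origin at the centre of its underside.
- jar: Bystander: closed white jar, 56 mm across, 90 mm tall, on the bench to the left in front of the booth; origin at the centre of its underside.
- driver: Bystander: screwdriver lying on the bench at the right of the booth; about 0.2 m long; origin on its underside.
Not all that is in view belongs to the job. What is shaped like the carrier but pink or yellow is not meant.

How it is judged:
By the outcome, as a careful person would: the job done as asked, in the order asked, and still so for the second after the job is handed in, while the arm keeps its last pose, push and grip.
It also fails if it takes over 58 s, if anything falls off the work surface, if the arm or the gripper's body presses on something with over 40 N, if the wrist force passes 120 N, or if a joint passes its speed limit or range.

### The arm

A 6-joint arm with a two-finger parallel gripper is mounted at the origin on the work surface. World frame = base frame: x ahead of the robot, y to its left, z up, the work surface at z = 0. Lengths are in m, angles in rad, forces in N, time in s.
With the tool pointing down it reaches from about 0.3 to 0.85 m from the base axis. Payload 5.4 kg.
Tool frame: the origin (TCP) lies at the very end of the fingers, on their centre line; the grasp point (between the pads) lies 19 mm behind it (r.grip_point_offset is the distance from the TCP to the grasp point, in m); z points along the fingers, y is the line along which they close (so a half turn about z gives the same grasp; the last joint's range is limited). The gripper opens to 85 mm and grips with 20 to 120 N. Pads are 22 mm wide; open, the fingers measure 114 mm over their backs; the gripper's body (76 mm by 85 mm) begins 54 mm behind the grasp point. The pads swing forward as they close: fully open they stand 13 mm farther back than shut.
Start: joints at [1.03, 0.158, 1.597, -0, 1.386, -0.21], TCP at [0.187, 0.544, 0.231] pointing down, gripper open.
Joint ranges: [-2.91, 2.91], [-0.94, 2.29], [0.18, 2.7], [-1.29, 4.43], [0.17, 2.64], [-3, 3]. Speed limits (rad/s): [2.57, 2.57, 3.14, 3.14, 3.14, 3.14].

### API

Orientations are given as a unit quaternion [w, x, y, z].
In Python, from station import r, imaging gives the robot as it stands. The module is installed in compiled form; this text tells all that it offers.
- The arm moves only by the shell command python3 -m pendant 'ROWS' [FORCE]. ROWS is text: rows parted by semicolons, each of 7 numbers parted by spaces: the opening, from 0 (shut) to 1 (fully open), then the shift along the world's x, y, z in m, then the turn, a rotation vector about the world's x, y, z in rad. In form: claw tx ty tz ax ay az; .... A call has exactly 5 rows; each row shifts and turns the commanded pose from where the row before left it; what a row does not reach is not made up. A row lasts 1/10 s, in which the tool goes at most 50 mm and 8.59 degrees, less where a joint would pass 70% of its speed; a pose out of reach is approached as far as the arm can. A call with a gripper value outside its range is refused whole. The fingers move at their own pace and stop on an object; FORCE is the grip in N (left out, the last holds). Time passes only in rows, so rows that do not move let the fingers close, or fill a call up. It gives the time, the measured TCP pose, the force, the opening and the grip force at its end, in the units of the state.
- r.state(): the state, without advancing time (a new reading comes with each control period).
- imaging.snapshot(name): name is "scene" or "top"; returns a dict with "frame" (384x512x3 uint8, blue, green, red), "fx", "fy", "cx", "cy" (pixels), "pose" (4x4, takes a point from camera to world coordinates). Camera axes: x right, y down, z forward; pixel columns grow to the right and rows downward; lengths in m; the calibration is good to about 2 mm. A picture is of the moment at which its call begins. There is no depth.
- r.job_done(): hands the job in; it is judged then, once.
The state is a dict: "time": time; "joint_positions": joint angles; "qvel": joint speeds; "tau": joint torques, N m; "tcp_pos": TCP position; "tool_rot": TCP orientation; "ft_force": force on the tool from outside, world axes, zero at the start; "wrist_torque": the same for the moment, N m; "finger_gap": finger opening in m; "gripper_force": force on a finger pad.
Only numpy, scipy, OpenCV 4.12 (cv2) and the standard library are available. Lean on these libraries where they do the work, as an engineer would, in place of code of your own. Each camera call takes 0.05 s, during which the arm holds its last target. There are 200 camera calls.

## Working session

There is one attempt and no reset: what is moved stays moved. The work goes in short steps, Python scripts to look and compute and a shell command to move; the robot and the scene stay as the last step left them, time stands still between calls to the robot, and variables do not carry over. Pictures are saved under pics/ and viewed, at most 10 in all, crops included, and the job is handed in when it is done.

```bash
mkdir -p pics; ls
python3 - <<'E'
from station import r, imaging
import cv2, pickle,numpy as np
np.set_printoptions(precision=4,suppress=True)
d={n:imaging.snapshot(n) for n in("scene","top")}
pickle.dump(d,open("d0.pkl","wb"))
for n in d:
    cv2.imwrite(f"pics/{n}0.png",cv2.resize(d[n]["frame"],(800,600),interpolation=cv2.INTER_CUBIC)); print(n,[d[n][k] for k in("fx","fy","cx","cy")]);print(d[n]["pose"])
print(r.state())
E
```

```text
pics
scene [411.86544391591434, 411.86544391591434, 251.7963011667232, 188.8237950548272]
[[ 0.9469 -0.2767  0.1636  0.3303]
 [-0.3213 -0.8287  0.4582 -0.5957]
 [ 0.0088 -0.4865 -0.8737  1.1866]
 [ 0.      0.      0.      1.    ]]
top [439.50149547396734, 439.50149547396734, 253.01441806900115, 193.8105092398069]
[[ 0.0065 -0.9899  0.1418  0.3601]
 [-1.     -0.0072 -0.0044 -0.0492]
 [ 0.0054 -0.1418 -0.9899  1.3944]
 [ 0.      0.      0.      1.    ]]
{'time': 0.1, 'joint_positions': array([ 1.0299,  0.159 ,  1.5981,  0.    ,  1.3862, -0.2101]), 'qvel': array([-0.0006, -0.0018, -0.0018, -0.0003, -0.0034, -0.0007]), 'tau': array([ -0.0014, -39.699 , -33.2337,  -0.0003,   0.0042,  -0.    ]), 'tcp_pos': array([0.1865, 0.5433, 0.2304]), 'tool_rot': array([-0.0003,  0.1646,  0.9864, -0.0008]), 'ft_force': array([ 0.4404, -0.1296, -0.6425]), 'wrist_torque': array([ 0.0396, -0.0045,  0.0069]), 'gripper_force': 0.0, 'finger_gap': 0.0855896551294647}
```

View pics/scene0.png

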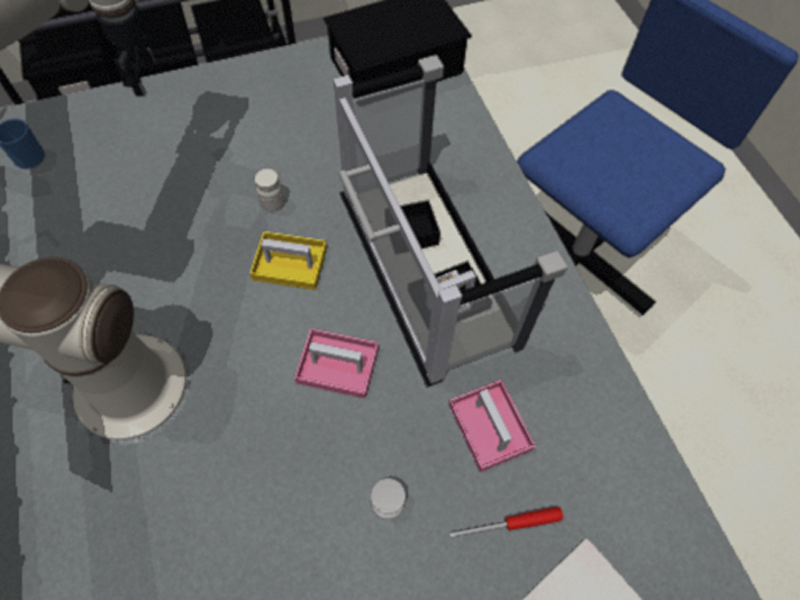

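View pics/top0.png

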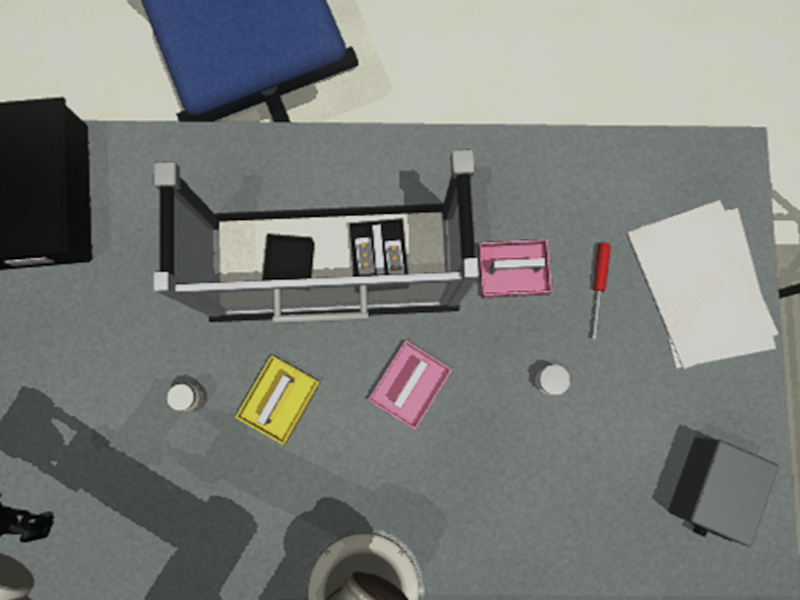

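The scene view shows the booth at (340–560, 60–380), its sash handle between about (343,175) and (372,238), and the carrier partly hidden near (455,280). The top view shows the handle bar at (275–367, 317).

Things that could be taken for the carrier, in 800-wide top pixels:
- black tray with bar and two modules at (378,250): matches the description
- black bin without a bar at (289,257)
- pink trays at (411,384) and (515,268)
- yellow tray at (278,398)

I choose the black tray at (378,250) and check it in a close crop.

Run:
```python
import cv2,pickle,numpy as np
d=pickle.load(open("d0.pkl","rb"))
a=d["top"]["frame"][95:215,90:320]; b=d["scene"]["frame"][30:250,205:365]
a=cv2.resize(a,None,fx=2.0*1.04,fy=2.08,interpolation=cv2.INTER_CUBIC)
b=d["scene"]["frame"][30:250,205:365]
b=cv2.resize(b,None,fx=2,fy=2,interpolation=cv2.INTER_CUBIC)
c=np.zeros((600,800,3),np.uint8)
a=cv2.resize(d["top"]["frame"][95:215,90:320],None,fx=2,fy=2,interpolation=cv2.INTER_CUBIC)
c[:240,:460]=a
e=cv2.resize(d["top"]["frame"][135:185,215:275],None,fx=6,fy=6,interpolation=cv2.INTER_CUBIC)
c[250:550,:360]=e
c[:440,480:800]=b
cv2.imwrite("pics/crop0.png",c)
```

```text
(no output)
```

View pics/crop0.png

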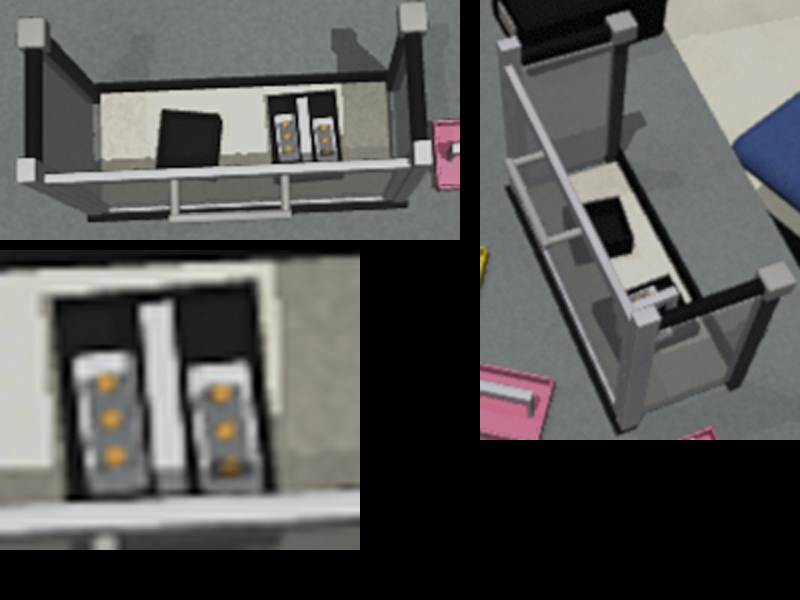

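The close crop confirms it: a black tray with an aluminium bar and two modules with three brass studs each (top-image px about 228–258, 143–178). The bin beside it has no bar. In the other view, the handle bar runs between scene px (220,111) and (238,150).

```bash
cat > h.py <<'E'
import numpy as np, cv2
np.set_printoptions(precision=4,suppress=True)
def ray(s,uv):
    v=np.array([(uv[0]-s["cx"])/s["fx"],(uv[1]-s["cy"])/s["fy"],1.]);P=s["pose"];v=P[:3,:3]@v
    return P[:3,3],v/np.linalg.norm(v)
def plane(s,uv,z):
    o,v=ray(s,uv); return o+v*(z-o[2])/v[2]
def tri(s1,p1,s2,p2):
    o1,a=ray(s1,p1);o2,b=ray(s2,p2)
    t=np.linalg.lstsq(np.c_[a,-b],o2-o1,rcond=None)[0]
    q1,q2=o1+a*t[0],o2+b*t[1]; return (q1+q2)/2,np.linalg.norm(q1-q2)
E
python3 - <<'E'
from h import *
import pickle
d=pickle.load(open("d0.pkl","rb"));T,S=d["top"],d["scene"]
for n,p,q in[("postL",(105,180),(219.5,55)),("postR",(301,171),(289,189)),("hL",(177,203.5),(220,111)),("hR",(233.5,202.5),(238,150))]:
    print(n,*tri(T,p,S,q))
for p in[(241.2,185),(243,215)]: print("bar",plane(T,p,.085))
# tray rim corners back
for p in [(215+50/6,135+297/6),(215+250/6,135+285/6)]: print("rim",plane(T,p,.04))
for n,p,z in[("jar",(185/1.5625,395/1.5625),.09),("spool",(553/1.5625,378/1.5625),.05),("yel",(278/1.5625,398/1.5625),.02),("pink",(411/1.5625,384/1.5625),.02)]: print(n,plane(T,p,z))
E
```

```text
postL [0.5459 0.3117 0.3231] 0.0009741330491352177
postR [ 0.5734 -0.1728  0.3257] 0.004580172439900625
hL [0.4931 0.138  0.2891] 0.0017395515713603058
hR [ 0.498  -0.0053  0.293 ] 0.0053008595553234545
bar [ 0.5743 -0.0192  0.085 ]
bar [ 0.4835 -0.0255  0.085 ]
rim [0.5828 0.0376 0.04  ]
rim [ 0.5899 -0.0664  0.04  ]
jar [0.3691 0.3392 0.09  ]
spool [ 0.4069 -0.3635  0.05  ]
yel [0.3649 0.1758 0.02  ]
pink [ 0.3942 -0.0875  0.02  ]
```

Run:
```python
from h import *
import pickle
d=pickle.load(open("d0.pkl","rb"));T,S=d["top"],d["scene"]
g=T["frame"].astype(int).sum(2)//3; print(g[196:210,180:230:7])
h=S["frame"].astype(int).sum(2)//3
for v in (116,122,128,134,140,146): print(v,h[v,214:246])
for v in (105,107,109,111,113): print(v,h[v,214:236])
for v in (146,148,150,152,154): print(v,h[v,230:250])
print("row T",g[203,168:184],g[202,228:242])
```

```text
[[ 78  92 115 116 134 159 189 198]
 [ 96 133 171 197 196 147 128 126]
 [163 184 137 133 127  73  39  30]
 [106 112  60  35  31  24  37  65]
 [ 34  25  26  45  88  99 112 128]
 [ 58 113 111 124 140 147 157 163]
 [132 153 160 170 173 171 168 168]
 [180 183 181 178 174 168 159 153]
 [179 176 169 162 151 144 130 111]
 [155 146 139 123 110 108 116 110]
 [115 100 102 113 113 116 116 118]
 [110 106 110 117 117 123 118 119]
 [116 113 115 118 116 119 119 118]
 [116 112 115 117 115 117 119 118]]
116 [116 116 112 111 108 111 138 156 161 147 112  88  83  83  85  87  90  89
  90  91  92  89  88  90  90  89  83  80  88 144 177 182]
122 [116 115 115  98  86  75  79  90 117 146 160 159 138 106  87  82  82  85
  86  87  88  92  94  95  97  97  99  99  97  90  83  90]
128 [115 113 114 117 106  64  21  17  29  63  87 127 149 159 153 130 106  98
 100  99  97  99  97  98  98  98 100  98 100  99  98  99]
134 [115 115 117 116 113 112 117 105  64  22  16  36  77 120 140 153 158 148
 118  99 101 100 101 101 100  99  99  99 100 100  99  98]
140 [117 116 115 116 114 112 112 117 118 117  81  39  20  18  45  68 
[... 540 characters left out ...]
17 105  94  85  83  81
  84  83  88  89]
113 [116 117 116 103 120 145 160 155 136  99  81  80  78  82  85  88  89  89
  88  91  89  90]
146 [ 22  59  98 126 145 154 152 135 105  96  97  99 102 100 107 126 137 140
 156 162]
148 [ 18  25  60  98 126 148 155 150 132 129 135 142 155 165 163 160 157 150
 141 129]
150 [ 20  17  31  56  92 127 149 157 150 146 145 145 141 128 116 104  96  88
  87  68]
152 [ 64  24  19  31  73  95 126 131 113  96  88  88  90  93  94  95  97  99
  99  83]
154 [105  62  24  17  36  71 105 109  90  88  93  98  98  99 100 100 100 101
 102  93]
row T [ 27  29  30  30  27  24 103 163 175 178 178 179 180 181 182 183] [169 168 169 169 169 170 172 132  86 105 106 111 111 111]
```

Run:
```python
from h import *
import pickle
d=pickle.load(open("d0.pkl","rb"));T,S=d["top"],d["scene"]
def pl(s,p,q):
    o,a=ray(s,p);_,b=ray(s,q);n=np.cross(a,b);return o,n/np.linalg.norm(n)
o1,n1=pl(T,(180,203.5),(229,201.7)); o2,n2=pl(S,(221.6,116),(235.2,146))
dr=np.cross(n1,n2);dr/=np.linalg.norm(dr)
p=np.linalg.lstsq(np.array([n1,n2,[0,1,0]]),np.array([n1@o1,n2@o2,.07]),rcond=None)[0]
print("handle line at y=.07",p,"dir",dr,"yaw",np.arctan2(dr[0],-dr[1]))
for s,u in((T,(173.9,203.7)),(T,(235.2,201.5)),(S,(218.3,109)),(S,(237.7,151.5))):
    o,v=ray(s,u); t=np.linalg.lstsq(np.c_[v,-dr],p-o,rcond=None)[0]; print("end",o+v*t[0])
for q in[(241.2,143.3),(243,174)]: print("bar",plane(T,q,.085))
for q in[(215+52/6,135+47/6),(215+252/6,135+33/6)]: print("rim",plane(T,q,.04))
```

```text
handle line at y=.07 [0.4943 0.07   0.2949] dir [ 0.0393 -0.9985  0.0386] yaw 0.03930537369411779
end [0.4914 0.1453 0.292 ]
end [ 0.4973 -0.0095  0.298 ]
end [0.491  0.1439 0.292 ]
end [ 0.4975 -0.013   0.2981]
bar [ 0.7035 -0.0179  0.085 ]
bar [ 0.6081 -0.0243  0.085 ]
rim [0.7164 0.0387 0.04  ]
rim [ 0.7248 -0.0668  0.04  ]
```

Handle: middle (0.494, 0.067, 0.295). Its measured length of 0.155 m matches the given 0.154 m, its height fits sash ≈ 4 mm, and the booth yaw is about 0.05 rad. Moving above it.

```bash
python3 -m pendant '0.5 0.02 -0.032 0.02 0 0 -0.079;0.5 0.02 -0.032 0.02 0 0 -0.079;0.5 0.02 -0.032 0.02 0 0 -0.079;0.5 0.02 -0.032 0.02 0 0 -0.079;0.5 0.02 -0.032 0.02 0 0 -0.079' 40
python3 -m pendant '0.5 0.02 -0.032 0.006 0 0 -0.079;0.5 0.02 -0.032 0.006 0 0 -0.079;0.5 0.02 -0.032 0.006 0 0 -0.079;0.5 0.02 -0.032 0.006 0 0 -0.079;0.5 0.02 -0.032 0.006 0 0 -0.079'
python3 -m pendant '0.5 0.025 -0.04 0 0 0 -0.1;0.5 0.025 -0.04 0 0 0 -0.1;0.5 0.025 -0.04 0 0 0 -0.1;0.5 0.02 -0.03 0 0 0 -0.1;0.5 0.01 -0.007 0 0 0 0'
```

```text
time: 0.6
tcp_pos: [0.287, 0.3823, 0.3316]
tool_rot: [-0.0, 0.356, 0.934, -0.0]
ft_force: [1.1, 0.1, 0.1]
finger_gap: 0.0426
gripper_force: 0.0
time: 1.1
tcp_pos: [0.3871, 0.2224, 0.3612]
tool_rot: [-0.0, 0.533, 0.846, -0.0]
ft_force: [0.4, -0.0, -0.7]
finger_gap: 0.0428
gripper_force: 0.0
time: 1.6
tcp_pos: [0.4927, 0.0638, 0.3604]
tool_rot: [-0.0, 0.691, 0.723, -0.001]
ft_force: [1.0, 0.4, -0.1]
finger_gap: 0.0427
gripper_force: 0.0
```

```bash
python3 -m pendant '0.5 0.001 0.002 -0.01 0 0 0;0.5 0 0 -0.01 0 0 0;0.5 0 0 -0.01 0 0 0;0.5 0 0 -0.01 0 0 0;0.5 0 0 0 0 0 0'
python3 - <<'E'
from station import imaging
import cv2,numpy as np
a=imaging.snapshot("top")["frame"][150:250,150:270];b=imaging.snapshot("scene")["frame"][70:190,190:290]
c=np.zeros((480,800,3),np.uint8);c[:320,:384]=cv2.resize(a,(384,320),interpolation=2);c[:480,400:]=cv2.resize(b,(400,480),interpolation=2)
cv2.imwrite("pics/h1.png",c)
E
```

```text
time: 2.1
tcp_pos: [0.4914, 0.0697, 0.3191]
tool_rot: [-0.001, 0.689, 0.725, -0.001]
ft_force: [-0.9, 0.1, 0.4]
finger_gap: 0.0427
gripper_force: 0.0
```

View pics/h1.png

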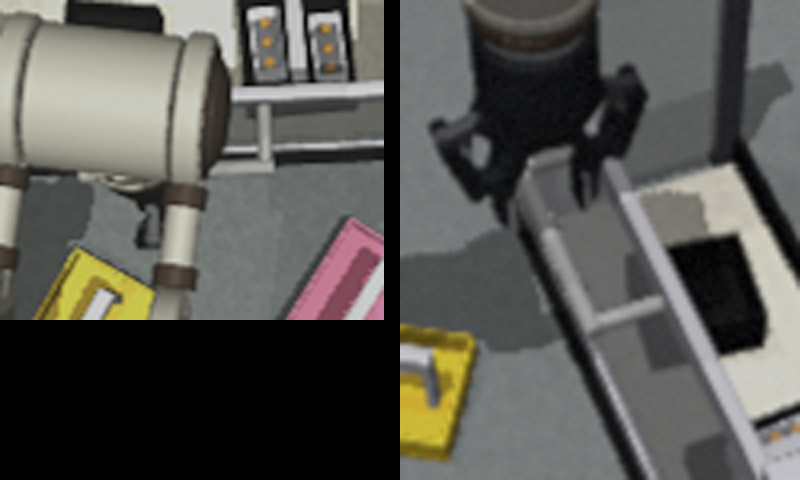

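In the scene half of the picture, the open fingers straddle the handle bar: outer tip at (505,215), inner at (585,195), bar at about (535,195), inner finger clear of the rail. Descend and grip.

```bash
python3 -m pendant '0.5 0.003 -0.002 -0.01 0 0 0;0.5 0 0 -0.01 0 0 0;0.5 0 0 -0.01 0 0 0;0.5 0 0 -0.01 0 0 0;0.5 0 0 -0.002 0 0 0'
python3 -m pendant '0 0 0 0 0 0 0;0 0 0 0 0 0 0;0 0 0 0 0 0 0;0 0 0 0 0 0 0;0 0 0 0 0 0 0' 40
```

```text
time: 2.7
tcp_pos: [0.4949, 0.0669, 0.2772]
tool_rot: [-0.001, 0.689, 0.725, -0.001]
ft_force: [-0.6, 0.9, -0.4]
finger_gap: 0.0426
gripper_force: 0.0
time: 3.2
tcp_pos: [0.4951, 0.0667, 0.2796]
tool_rot: [-0.0, 0.689, 0.725, -0.001]
ft_force: [-5.0, -0.6, 2.3]
finger_gap: 0.0122
gripper_force: 39.2
```

```bash
python3 -m pendant '0 0 0 -0.006 0 0 0;0 0 0 -0.012 0 0 0;0 0 0 -0.012 0 0 0;0 0 0 -0.012 0 0 0;0 0 0 -0.012 0 0 0'
python3 -m pendant '0 0 0 -0.015 0 0 0;0 0 0 -0.015 0 0 0;0 0 0 -0.015 0 0 0;0 0 0 -0.015 0 0 0;0 0 0 -0.015 0 0 0'
```

```text
time: 3.7
tcp_pos: [0.4952, 0.0668, 0.2256]
tool_rot: [-0.0, 0.689, 0.725, -0.001]
ft_force: [-5.8, -0.5, 4.7]
finger_gap: 0.012
gripper_force: 39.6
time: 4.2
tcp_pos: [0.4952, 0.0667, 0.1503]
tool_rot: [-0.0, 0.689, 0.725, -0.001]
ft_force: [-6.2, -1.2, 6.0]
finger_gap: 0.0124
gripper_force: 39.6
```

```bash
python3 -m pendant '0 0 0 -0.015 0 0 0;0 0 0 -0.015 0 0 0;0 0 0 -0.015 0 0 0;0 0 0 -0.015 0 0 0;0 0 0 -0.015 0 0 0'
python3 -m pendant '0 0 0 -0.008 0 0 0;0 0 0 -0.006 0 0 0;0 0 0 -0.005 0 0 0;0 0 0 -0.004 0 0 0;0 0 0 -0.003 0 0 0'
```

```text
time: 4.7
tcp_pos: [0.4951, 0.0668, 0.075]
tool_rot: [-0.001, 0.689, 0.725, -0.001]
ft_force: [-4.4, -0.2, 4.5]
finger_gap: 0.0121
gripper_force: 39.6
time: 5.2
tcp_pos: [0.4954, 0.0668, 0.0532]
tool_rot: [-0.001, 0.689, 0.725, -0.002]
ft_force: [-29.7, 0.3, 59.1]
finger_gap: 0.0123
gripper_force: 45.6
```

```bash
python3 -m pendant '0 0 0 0.002 0 0 0;0 0 0 0.001 0 0 0;0 0 0 0 0 0 0;0 0 0 0 0 0 0;0 0 0 0 0 0 0'
python3 - <<'E'
from station import imaging
import cv2,numpy as np,pickle
T,S=imaging.snapshot("top"),imaging.snapshot("scene");pickle.dump((T,S),open("d1.pkl","wb"))
a=T["frame"][95:225,90:320];b=S["frame"][30:250,190:370]
c=np.zeros((600,800,3),np.uint8);c[:226,:400]=cv2.resize(a,(400,226),interpolation=2);c[:480,407:]=cv2.resize(b,(393,480),interpolation=2)
cv2.imwrite("pics/h2.png",c)
E
```

```text
time: 5.7
tcp_pos: [0.4952, 0.0668, 0.0535]
tool_rot: [-0.001, 0.689, 0.725, -0.001]
ft_force: [-10.5, -0.8, 13.1]
finger_gap: 0.0122
gripper_force: 40.6
```

View pics/h2.png

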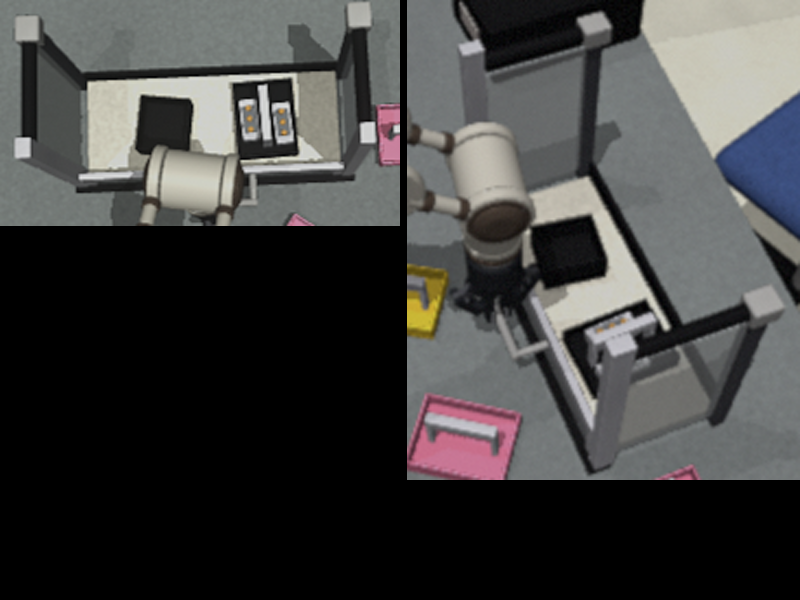

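The sash is down at its stop: its top rail now lies near the floor plate, with the handle bar at (510,340) in the scene half. The carrier is in full view at (265,115) in the top half. Release and rise.

```bash
python3 -m pendant '0.5 0 0 0 0 0 0;0.5 0 0 0 0 0 0;0.5 0 0 0 0 0 0;0.5 0 0 0 0 0 0;0.5 0 0 0 0 0 0'
python3 -m pendant '0.5 0 0 0.015 0 0 0;0.5 0 0 0.03 0 0 0;0.5 0 0 0.04 0 0 0;0.5 0 0 0.045 0 0 0;0.5 0 0 0.045 0 0 0'
python3 - <<'E'
from h import *
from station import imaging
import pickle
T,S=imaging.snapshot("top"),imaging.snapshot("scene");pickle.dump((T,S),open("d2.pkl","wb"))
for s,(v0,v1,u0,u1) in((T,(138,188,214,274)),(S,(160,220,255,315))):
    im=cv2.cvtColor(s["frame"],cv2.COLOR_BGR2GRAY)
    print(im[v0:v1:3,u0:u1:1] if 0 else "")
a=T["frame"][138:188,214:274];b=S["frame"][165:220,255:315]
c=np.zeros((560,800,3),np.uint8);c[:325,:390]=cv2.resize(a,(390,325),interpolation=2);c[:357,400:790]=cv2.resize(b,(390,357),interpolation=2)
cv2.imwrite("pics/c2.png",c)
E
```

```text
time: 6.3
tcp_pos: [0.496, 0.0668, 0.0523]
tool_rot: [0.0, 0.689, 0.725, 0.0]
ft_force: [-0.0, -0.4, 0.3]
finger_gap: 0.0424
gripper_force: 0.0
time: 6.8
tcp_pos: [0.4954, 0.0669, 0.2288]
tool_rot: [-0.0, 0.689, 0.725, -0.0]
ft_force: [1.3, -0.1, 0.4]
finger_gap: 0.0428
gripper_force: 0.0
```

View pics/c2.png

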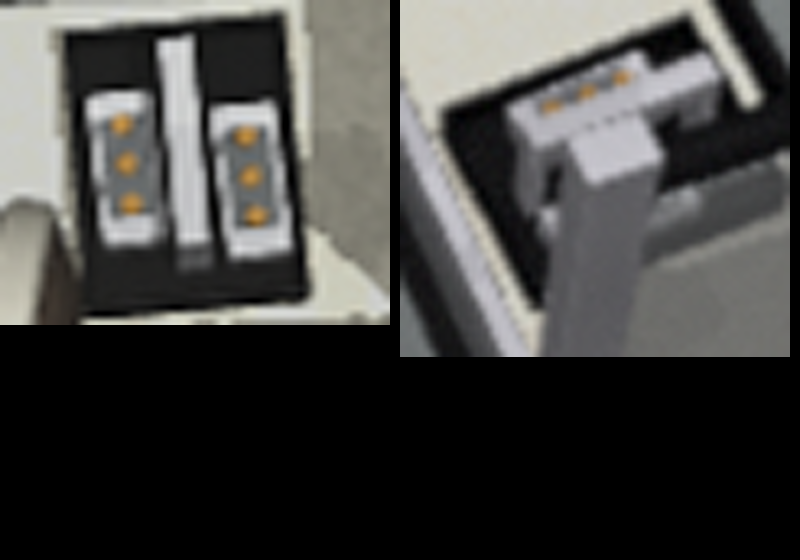

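The carrier is in full view. In the top half the bar's top face runs from (175,37) to (193,244), with the tray rim corners at (62,30), (285,12), (310,300) and (85,318). In the scene half the bar runs from (518,111) to (712,58).

Run:
```python
from h import *
import pickle
T,S=pickle.load(open("d2.pkl","rb"))
t=lambda x,y:(214+x/6.5-.42,138+y/6.5-.42); s=lambda x,y:(255+(x-400)/6.5-.42,165+y/6.5-.42)
f,e1=tri(T,t(174.5,37),S,s(712,58)); n,e2=tri(T,t(193,244),S,s(518,111))
print("far",f,e1,"near",n,e2,"len",np.linalg.norm(f-n),"yaw",np.arctan2(*(f-n)[[1,0]]))
F,N=plane(T,t(174.5,37),.085),plane(T,t(193,244),.085);print("plane .085",F,N,(F+N)/2,np.linalg.norm(F-N),np.arctan2(*(F-N)[[1,0]]))
c=[plane(T,t(*p),.04) for p in((62,30),(285,12),(310,300),(85,318))];print(np.array(c),np.mean(c,0))
print("yaws",np.arctan2(*(c[0]-c[3])[[1,0]]),np.arctan2(*(c[1]-c[2])[[1,0]]))
```

```text
far [ 0.7047 -0.0156  0.0836] 0.0014170650358406834 near [ 0.6008 -0.0256  0.1061] 0.00012858021892244367 len 0.10680738988383397 yaw 0.09585882664273976
plane .085 [ 0.7036 -0.0155  0.085 ] [ 0.6046 -0.0252  0.085 ] [ 0.6541 -0.0203  0.085 ] 0.09943341218547075 0.09732923661197042
[[ 0.7185  0.0405  0.04  ]
 [ 0.7283 -0.0681  0.04  ]
 [ 0.5861 -0.0808  0.04  ]
 [ 0.5766  0.0271  0.04  ]] [ 0.6524 -0.0203  0.04  ]
yaws 0.09363447122650385 0.0893174654999597
```

Carrier bar: centre (0.653, -0.020), top at z ≈ 0.084 against 0.085 expected, length 0.099 m against 0.100 m, yaw 0.093. The two views and the rim centre agree. Moving above it.

```bash
python3 -m pendant '0.5 0.01 -0.006 0.005 0 0 -0.102;0.5 0.01 -0.006 0.005 0 0 -0.102;0.5 0.01 -0.006 0 0 0 -0.102;0.5 0.01 -0.006 0 0 0 -0.102;0.5 0.01 -0.006 0 0 0 -0.102' 
python3 -m pendant '0.5 0.011 -0.006 0 0 0 -0.102;0.5 0.011 -0.006 0 0 0 -0.102;0.5 0.011 -0.006 0 0 0 -0.102;0.5 0.011 -0.006 0 0 0 -0.102;0.5 0.011 -0.006 0 0 0 -0.102' 
python3 -m pendant '0.5 0.011 -0.006 -0.01 0 0 -0.102;0.5 0.011 -0.006 -0.02 0 0 -0.102;0.5 0.011 -0.006 -0.03 0 0 -0.102;0.5 0.011 -0.006 -0.03 0 0 -0.102;0.5 0.008 -0.003 -0.02 0 0 -0.102'
python3 -m pendant '0.5 0 0 0 0 0 0;0.5 0 0 0 0 0 0;0.5 0 0 0 0 0 0;0.5 0 0 0 0 0 0;0.5 0 0 0 0 0 0'
python3 - <<'E'
from h import *
from station import imaging,r
S=imaging.snapshot("scene");T=imaging.snapshot("top")
c=np.zeros((560,800,3),np.uint8);c[:400,:400]=cv2.resize(T["frame"][128:208,204:284],(400,400),interpolation=2);c[:560,410:790]=cv2.resize(S["frame"][110:222,240:316],(380,560),interpolation=2)
cv2.imwrite("pics/c3.png",c);print(r.state()["tcp_pos"],r.state()["tool_rot"])
E
```

```text
time: 7.4
tcp_pos: [0.5459, 0.0366, 0.2363]
tool_rot: [-0.0, 0.851, 0.525, -0.0]
ft_force: [0.6, -0.1, 0.2]
finger_gap: 0.0431
gripper_force: 0.0
time: 7.9
tcp_pos: [0.6009, 0.0066, 0.2362]
tool_rot: [-0.0, 0.956, 0.294, -0.001]
ft_force: [0.2, -0.2, 0.5]
finger_gap: 0.0427
gripper_force: 0.0
time: 8.4
tcp_pos: [0.6518, -0.0204, 0.1235]
tool_rot: [-0.0, 0.999, 0.043, -0.002]
ft_force: [0.3, -0.2, -0.9]
finger_gap: 0.0427
gripper_force: 0.0
time: 8.9
tcp_pos: [0.6533, -0.0201, 0.1287]
tool_rot: [0.0, 0.999, 0.046, 0.001]
ft_force: [0.3, 0.0, 0.2]
finger_gap: 0.0425
gripper_force: 0.0
[ 0.653  -0.0202  0.1281] [0.0002 0.999  0.0456 0.0006]
```

View pics/c3.png

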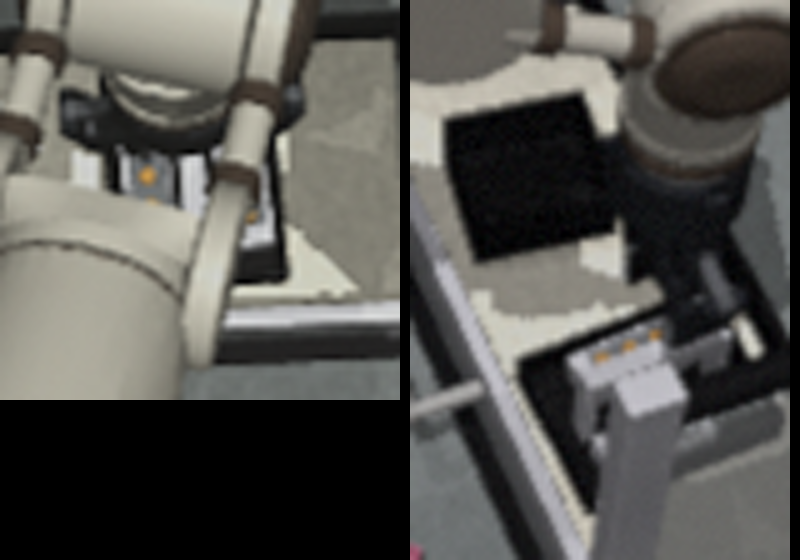

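The gripper stands over the bar between the two modules, at (690,300) in the scene half, with the bar end visible at (590,365). The pose matches the measured centre and yaw. Descend, close and lift a little.

```bash
python3 -m pendant '0.5 0 0 -0.01 0 0 0;0.5 0 0 -0.015 0 0 0;0.5 0 0 -0.015 0 0 0;0.5 0 0 -0.015 0 0 0;0.5 0 0 -0.01 0 0 0' 
python3 -m pendant '0.5 0 0 -0.005 0 0 0;0.5 0 0 -0.002 0 0 0;0.5 0 0 0 0 0 0;0.5 0 0 0 0 0 0;0.5 0 0 0 0 0 0'
python3 -m pendant '0 0 0 0 0 0 0;0 0 0 0 0 0 0;0 0 0 0 0 0 0;0 0 0 0 0 0 0;0 0 0 0 0 0 0' 80
```

```text
time: 9.5
tcp_pos: [0.6514, -0.0199, 0.0594]
tool_rot: [-0.0, 0.999, 0.045, -0.002]
ft_force: [-0.9, 0.5, -0.1]
finger_gap: 0.0427
gripper_force: 0.0
time: 10.0
tcp_pos: [0.6534, -0.0203, 0.0562]
tool_rot: [0.0, 0.999, 0.045, 0.001]
ft_force: [-0.6, -0.3, -0.8]
finger_gap: 0.0428
gripper_force: 0.0
time: 10.5
tcp_pos: [0.6533, -0.0206, 0.0561]
tool_rot: [0.0, 0.999, 0.045, 0.001]
ft_force: [-1.4, -1.0, 3.9]
finger_gap: 0.0148
gripper_force: 79.9
```

```bash
python3 -m pendant '0 0 0 0.003 0 0 0;0 0 0 0.006 0 0 0;0 0 0 0.01 0 0 0;0 0 0 0.01 0 0 0;0 0 0 0.01 0 0 0' 
python3 -m pendant '0 0 0 0.012 0 0 0;0 0 0 0.013 0 0 0;0 0 0 0.013 0 0 0;0 0 0 0.013 0 0 0;0 0 0 0.013 0 0 0' 
python3 -m pendant '0 0 0 0.012 0 0 0;0 0 0 0.01 0 0 0;0 0 0 0.005 0 0 0;0 0 0 0 0 0 0;0 0 0 0 0 0 0'
python3 - <<'E'
from h import *
from station import imaging,r
S=imaging.snapshot("scene")
cv2.imwrite("pics/c4.png",cv2.resize(S["frame"][70:250,190:370],(600,600),interpolation=2));s=r.state();print(s["tcp_pos"],s["tool_rot"],s["ft_force"],s["wrist_torque"])
E
```

```text
time: 11.0
tcp_pos: [0.6529, -0.0201, 0.0954]
tool_rot: [0.0, 0.999, 0.045, 0.0]
ft_force: [0.1, 0.1, -2.6]
finger_gap: 0.0149
gripper_force: 78.8
time: 11.5
tcp_pos: [0.6528, -0.0202, 0.1596]
tool_rot: [0.0, 0.999, 0.045, 0.0]
ft_force: [0.7, 0.3, -3.4]
finger_gap: 0.0147
gripper_force: 78.8
time: 12.0
tcp_pos: [0.6524, -0.0201, 0.1847]
tool_rot: [-0.0, 0.999, 0.045, -0.0]
ft_force: [-0.7, 0.3, -2.7]
finger_gap: 0.0151
gripper_force: 78.8
[ 0.6523 -0.0201  0.1844] [-0.0002  0.999   0.0454 -0.0008] [ 0.0881 -0.2527 -3.8216] [ 0.0094 -0.0354 -0.0527]
```

View pics/c4.png

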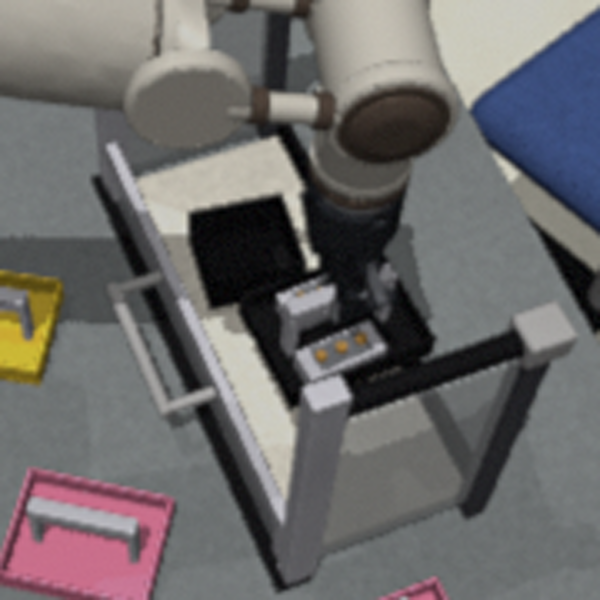

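The carrier is lifted level and held by its bar, its module visible at (342,348) and the sash still down at (190,300). Wrist load is 3.8 N, consistent with tray plus modules. Bring it out.

```bash
python3 -m pendant '0 -0.003 0 0.003 0 0 0;0 -0.006 0 0.003 0 0 0;0 -0.009 0 0.003 0 0 0;0 -0.012 0 0.003 0 0 0;0 -0.012 0 0.003 0 0 0' 
python3 -m pendant '0 -0.013 0 0 0 0 0;0 -0.013 0 0 0 0 0;0 -0.013 0 0 0 0 0;0 -0.013 0 0 0 0 0;0 -0.013 0 0 0 0 0' 
python3 -m pendant '0 -0.013 0 0 0 0 0;0 -0.013 0 0 0 0 0;0 -0.013 0 0 0 0 0;0 -0.013 0 0 0 0 0;0 -0.013 0 0 0 0 0' 
python3 -m pendant '0 -0.013 0 0 0 0 0;0 -0.013 0 0 0 0 0;0 -0.013 0 0 0 0 0;0 -0.013 0 0 0 0 0;0 -0.013 0 0 0 0 0' 
python3 -m pendant '0 -0.012 0 0 0 0 0;0 -0.01 0 0 0 0 0;0 -0.007 0 0 0 0 0;0 -0.004 0 0 0 0 0;0 -0.002 0 0 0 0 0' 
python3 -m pendant '0 0 0 0 0 0 0;0 0 0 0 0 0 0;0 0 0 0 0 0 0;0 0 0 0 0 0 0;0 0 0 0 0 0 0'
python3 - <<'E'
from h import *
from station import imaging,r
S=imaging.snapshot("scene");T=imaging.snapshot("top")
c=np.zeros((500,800,3),np.uint8);c[:280,:400]=cv2.resize(T["frame"][90:300,90:390],(400,280),interpolation=2);c[:500,410:790]=cv2.resize(S["frame"][60:285,180:351],(380,500),interpolation=2)
cv2.imwrite("pics/c5.png",c);s=r.state();print(s["tcp_pos"],s["tool_rot"],s["ft_force"],s["wrist_torque"],abs(s["qvel"]).max())
E
```

```text
time: 12.55
tcp_pos: [0.6098, -0.0202, 0.2007]
tool_rot: [0.0, 0.999, 0.045, -0.0]
ft_force: [-0.0, -0.2, -2.5]
finger_gap: 0.0143
gripper_force: 78.8
time: 13.05
tcp_pos: [0.5446, -0.0201, 0.2006]
tool_rot: [0.0, 0.999, 0.045, 0.0]
ft_force: [-0.4, 0.6, -3.1]
finger_gap: 0.0148
gripper_force: 78.8
time: 13.55
tcp_pos: [0.4796, -0.0201, 0.2006]
tool_rot: [0.0, 0.999, 0.045, 0.0]
ft_force: [0.4, -0.4, -3.3]
finger_gap: 0.0149
gripper_force: 78.8
time: 14.05
tcp_pos: [0.4147, -0.02, 0.2005]
tool_rot: [0.0, 0.999, 0.045, 0.0]
ft_force: [1.4, 0.4, -3.0]
finger_gap: 0.0145
gripper_force: 78.8
time: 14.55
tcp_pos: [0.3805, -0.0202, 0.2004]
tool_rot: [0.0, 0.999, 0.045, 0.0]
ft_force: [-0.2, -0.1, -2.9]
finger_gap: 0.0147
gripper_force: 78.8
time: 15.05
tcp_pos: [0.3808, -0.0202, 0.2002]
tool_rot: [-0.0, 0.999, 0.045, -0.0]
ft_force: [-0.3, -0.5, -3.0]
finger_gap: 0.0149
gripper_force: 78.8
[ 0.3808 -0.0202  0.2002] [-0.      0.999   0.0454 -0.0001] [ 0.6921  0.3789 -2.4661] [-0.031   0.0215 -0.0062] 0.008399233458377772
```

View pics/c5.png

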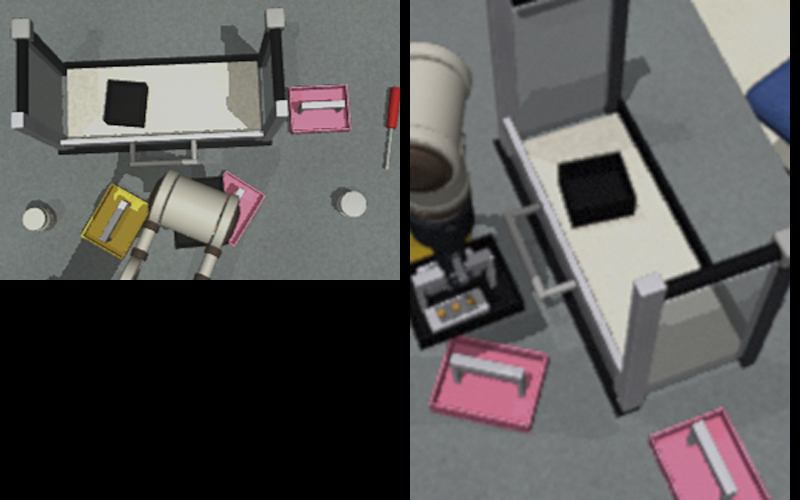

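The carrier hangs level in front of the booth at (465,290) in the scene half, clear of the handle at (550,285). Module b is visible in it, the booth floor holds only the bin, and the pink, yellow, jar, spool and driver pieces have not moved. The load is unchanged and the arm is still. Hand in.

```bash
python3 -c "
from station import r
print(r.job_done())"
```

```text
the job is handed in; nothing more can be done
None
```

I lowered the sash to its bottom stop and handed the job in at about 15 s, with the carrier held level and still wholly in front of the booth, its underside about 15.5 cm above the bench by arm position; module a was hidden from view at the end, so I infer it is aboard from the steady wrist load and the booth floor, which shows only the bin.

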